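# Gauge the bite opening on an articulator

## Task

Take the tapered steel bite gauge from the instrument tray and slide its blade, thin end first and lying flat on the lower bite rim, straight into the middle of the front gap between the two bite rims of the articulator. Push it in until it drags snugly and has only just lifted the sprung upper arm off its stop (a millimetre or so, no more), then finish while still holding the gauge there. Do not swing the upper arm open, and leave the other instruments and the bottle and dish alone.

Things in the scene. Friction and masses are not known exactly. Their poses are not given: they have to be found in the camera images.
- articulator: aluminium hinge articulator, 130x88 mm, 110 mm high, heavy, immovable. Its lower and upper stone casts carry horseshoe wax bite rims, whose flat faces meet across a level, parallel gap of 3 to 5 mm (differs each time). Origin under the middle of its base; x points from the open front back to the hinge (the blade goes in along +x), z up.
- lower_rim_front (a point): middle of the front edge of the lower rim's flat top, 52 mm above the work surface. The front band of each rim is 26 mm wide straight across (54 with the curved sides) and 11 mm deep; behind it the horseshoe is hollow, so that a blade up to 18 mm wide passes freely for 75 mm. Nothing stands out in front of the rims.
- upper_rim_front (a point): middle of the front edge of the upper rim's flat underside; its height above lower_rim_front is the gap
- upper_arm (a joint): hinge of the upper arm, rad: 0 = resting on its stop screw, grows as the upper rim is lifted. It lies 101 mm behind the front edge of the rims: 0.01 rad lifts that edge by 1 mm. A spring and the arm's weight press the rim down with about 6 N at its front edge, nearly the same when lifted a few mm; the blade then takes about 5 N to push on.
- gauge_grip (a point): centre of the gauge's steel handle, 80 mm long, 16 wide, 18 high, rounded, with grip grooves; 9 mm above its flat underside. x points along the gauge from handle to thin tip, z up. The gauge (75 g, 165 mm long) lies flat on the tray's liner. Its blade starts 40 mm ahead of this point.
- gauge_tip (a point): middle of the thin end of the gauge's blade, level with the flat underside: 125 mm ahead of gauge_grip and 9 mm below it. The blade is 85 mm long, 18 wide; its top slopes evenly from 9.2 mm thick at the handle to 1.6 mm at the tip (0.9 mm per 10 mm). Its last 3 mm narrow to 11 mm.
- instrument_tray: flat stainless tray, 190 x 290 mm, rim 14 mm high, fixed, with a paper liner whose top is 6.5 mm above the work surface; origin at the centre of its underside, y along its length. The gauge, the probe and the tweezers lie lengthwise on the liner side by side, about 45 mm apart, in any order, the gauge's tip toward the tray's -y end.
- probe_mid (a point): dental probe, thin, 171 mm long, 8 mm high, on the tray: its middle; leave alone
- tweezers_mid (a point): steel tweezers, 148 mm long, 8 mm high, on the tray: their middle; leave alone
- amber_mid (a point): small brown bottle with a black cap, 36 mm across, 78 mm high: its centre; leave alone
- dappen_mid (a point): small brown glass dappen dish, 35 mm across, 30 mm high: its centre; leave alone
There are look-alikes about, which are no part of the job. What is shaped like the articulator but yellow is not meant.

How it is judged:
By the outcome, as a careful person would: the job done as asked, in the order asked, and still so for the second after the job is handed in, while the arm keeps its last pose, push and grip.
It also fails if it takes over 61 s, if anything falls off the work surface, if the arm or the gripper's body presses on something with over 40 N, if the wrist force passes 120 N, or if a joint passes its speed limit or range.

## Robot

A 6-joint arm with a two-finger parallel gripper is mounted at the origin on a cart in front of the work surface, level with it; the furniture and walls round the work are solid. World frame = base frame: x ahead of the robot, y to its left, z up, the work surface at z = 0. Lengths are in mm, angles in degrees, forces in N, time in s.
With the tool pointing down it reaches from about 325 to 850 mm from the base axis. Payload 15.5 kg.
Tool frame: the origin (TCP) lies midway between the tips of the shut fingers; the grasp point (between the pads) lies 19 mm behind it (r.grip_point_offset is the distance from the TCP to the grasp point, in mm); z points along the fingers, y is the line along which they close (so a half turn about z gives the same grasp; the last joint's range is limited). The gripper opens to 91 mm and grips with 3 to 60 N. Pads are 32 mm wide; open, the fingers measure 118 mm over their backs; the gripper's body (76 mm by 178 mm) begins 60 mm behind the grasp point.
Start: joints at [-74.513, 28.281, 77.091, -0, 74.628, -5.472], TCP at [223.561, -583.649, 213.915] pointing down, gripper open.
Joint ranges: [-166.48, 166.48], [-47.26, 123.95], [12.59, 153.08], [-70.14, 250.14], [6.76, 159.57], [-176.63, 176.63]. Speed limits (degrees/s): [108.29, 108.29, 147.25, 172.46, 172.46, 172.46].

## Interface

Orientations are given as [roll, pitch, yaw] about the fixed x, y, z axes, in that order (R = Rz(yaw) Ry(pitch) Rx(roll)).
In Python, from rig import r, snapshot, camera_info, order gives the robot as it stands.
- The arm moves only by the tool play_rows, never from a script. Its argument "increments" is a list that holds one entry, the list of rows, each a list of 7 numbers: the opening, from 0 (shut) to 1 (fully open), then the shift along the tool's x, y, z in cm, then the turn, a rotation vector about the tool's x, y, z in degrees. A call has 1 to 8 rows; each row shifts and turns the commanded pose from where the row before left it, along the tool's axes as they then stand; what a row does not reach is not made up. A row lasts 1/10 s, in which the tool goes at most 50 mm and 8.59 degrees, less where a joint would pass 70% of its speed; a pose out of reach is approached as far as the arm can. A call with a gripper value outside its range is refused whole. The fingers move at their own pace and stop on an object; "grip_force" is the grip in N (left out, the last holds). Time passes only in rows, so rows that do not move let the fingers close. It gives the time, the measured TCP pose, the force, the opening and the grip force at its end, in the units of the state.
- r.get_state(): the state, without advancing time (a new reading comes with each control period).
- snapshot(name): name is "side" or "top" or "wrist"; returns the picture (480x640x3 uint8, red, green, blue); there is no depth.
- camera_info(name): a dict with "fx", "fy", "cx", "cy" (pixels), "D" ([k1, k2, p1, p2, k3] as OpenCV has them; the pictures are not rectified), "position" and "orientation" of the camera in the world; the wrist camera has in their place "T_tool_cam" (4x4, takes a point from camera to tool coordinates, whose origin is the TCP and whose axes are the flange's). Camera axes: x right, y down, z forward; pixel columns grow to the right and rows downward; lengths in mm; the calibration is good to about 2 mm. A picture is of the moment at which its call begins: read the wrist's pose just before it. camera_info takes no time and is no camera call.
- order.close_job(): hands the job in; it is judged then, once.
The state is a dict: "time_s": time; "joints": joint angles; "qvel": joint speeds; "joint_efforts": joint torques, N m; "position": TCP position; "tool_rot": TCP orientation; "contact_force": force on the tool from outside, world axes, zero at the start; "torque": the same for the moment, N m; "width": finger opening in mm; "finger_force": force on a finger pad.
Only numpy, scipy, OpenCV 4.12 (cv2) and the standard library are available. Lean on these libraries where they do the work, as an engineer would, in place of code of your own. Each camera call takes 0.05 s, during which the arm holds its last target. There are 200 camera calls.

## Working session

There is one attempt and no reset: what is moved stays moved. The work goes in short steps, Python scripts to look and compute and a tool call to move; the robot and the scene stay as the last step left them, time stands still between calls to the robot, and variables do not carry over. Pictures are saved under pics/ and viewed, at most 10 in all, crops included, and the job is handed in when it is done.

Besides the shell and the picture viewer there is one more tool, called after "Request:" in YAML: its name, and indented under it one key for each argument. play_rows: Moves the arm, as the interface text tells. Its arguments: {"type":"object","properties":{"increments":{"type":"array","items":{"type":"array","items":{"type":"array","items":{"type":"number"}}}},"grip_force":{"type":"number"}},"required":["increments"]}

```bash
mkdir -p pics; ls; python3 - <<'E'
from rig import r,snapshot,camera_info
import cv2
print(r.get_state())
for n in("side","top"):
    print(n,camera_info(n)); cv2.imwrite(f"pics/{n}0.png",snapshot(n)[...,::-1])
print(camera_info("wrist"), r.grip_point_offset)
E
```

```text
pics
{'time_s': 0.0, 'joints': array([-7.45120790e+01,  2.83133445e+01,  7.71285629e+01, -2.82858873e-03,
        7.46271074e+01, -5.47352480e+00]), 'qvel': array([-0.08044418,  0.03856577, -0.02902336,  0.11916854, -0.02443418,
       -0.09437133]), 'joint_efforts': array([ 3.19816700e-04, -8.78825068e+01, -3.81860018e+01,  7.07200659e-02,
        5.34578855e-02,  1.19639381e-05]), 'position': array([ 223.45263741, -583.27563953,  213.34650435]), 'tool_rot': array([-1.79931040e+02, -3.86897522e-03,  2.09621949e+01]), 'contact_force': array([ 0.16809477,  0.22412657, -0.43379413]), 'torque': array([ 0.01886355, -0.02184982,  0.0636348 ]), 'finger_force': 0.0, 'width': 91.17199028928965}
side {'fx': 459.63878207387563, 'fy': 459.63878207387563, 'cx': 320.38368198661425, 'cy': 233.36745556375107, 'D': array([-0.12048035,  0.        ,  0.        ,  0.        ,  0.        ]), 'position': array([-59.01834041, 611.51578689, 550.35191387]), 'orientation': array([-116.69811874,   -1.32952347, -133.18945436])}
top {'fx': 577.0954705736589, 'fy': 577.0954705736589, 'cx': 331.0966740758393, 'cy': 238.94696328645145, 'D': array([0.00861499, 0.        , 0.        , 0.        , 0.        ]), 'position': array([ 327.22959641,  -31.2609149 , 1341.53361432]), 'orientation': array([-168.4290611 ,   -0.30654499,  -86.45690929])}
{'fx': 337.79149511835413, 'fy': 337.79149511835413, 'cx': 316.04765656302266, 'cy': 239.21406874891318, 'D': array([-0.020782,  0.      ,  0.      ,  0.      ,  0.      ]), 'T_tool_cam': array([[-5.78899245e-04, -9.70401626e-01, -2.41496063e-01,
         6.72331380e+01],
       [ 9.99999825e-01, -5.32716899e-04, -2.56525087e-04,
        -3.79024452e-01],
       [ 1.20283328e-04, -2.41496170e-01,  9.70401765e-01,
        -1.70116465e+02],
       [ 0.00000000e+00,  0.00000000e+00,  0.00000000e+00,
         1.00000000e+00]])} 18.8
```

View pics/top0.png

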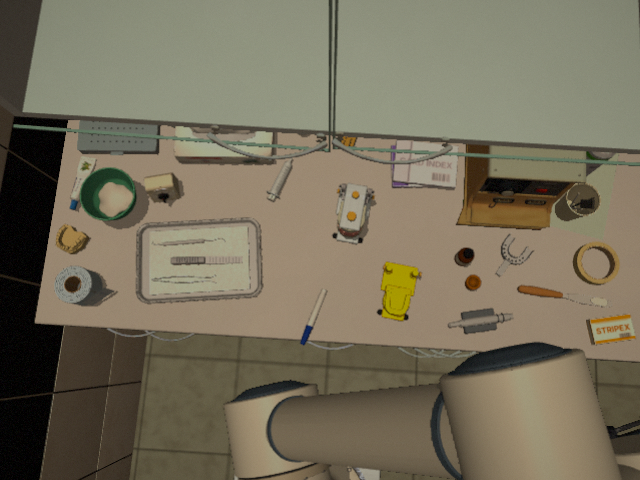

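View pics/side0.png

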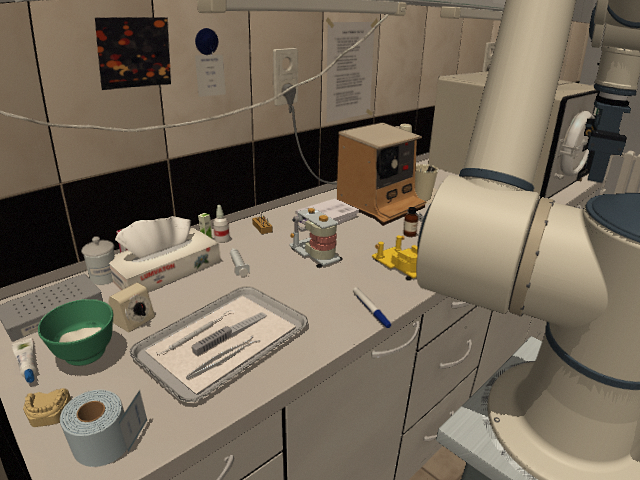

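The top view shows the tray at (200,260), with the gauge as the middle instrument: handle at (187,261) and tip at (243,261). The probe is at (188,242) and the tweezers at (183,280). The metal articulator is at (352,213) and the yellow look-alike at (399,290). The gauge's possible look-alikes are the probe, the tweezers, the pen at (315,317) and the syringe at (281,180).

```bash
python3 - <<'E'
import cv2,numpy as np
t=cv2.imread("pics/top0.png"); s=cv2.imread("pics/side0.png")
a=cv2.resize(t[225:295,155:255],None,fx=4,fy=4,interpolation=cv2.INTER_CUBIC) #400x280
b=cv2.resize(t[175:250,322:382],(224,280),interpolation=cv2.INTER_CUBIC)
b=cv2.resize(t[175:245,302:402],None,fx=4,fy=4,interpolation=cv2.INTER_CUBIC)
c=cv2.resize(s[200:275,270:370],None,fx=4,fy=4,interpolation=cv2.INTER_CUBIC)
d=cv2.resize(s[300:375,180:280],None,fx=4,fy=4,interpolation=cv2.INTER_CUBIC)
cv2.imwrite("pics/crop1.png",np.vstack([np.hstack([a,b]),np.hstack([c,d])]))
E
```

```text
(no output)
```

View pics/crop1.png

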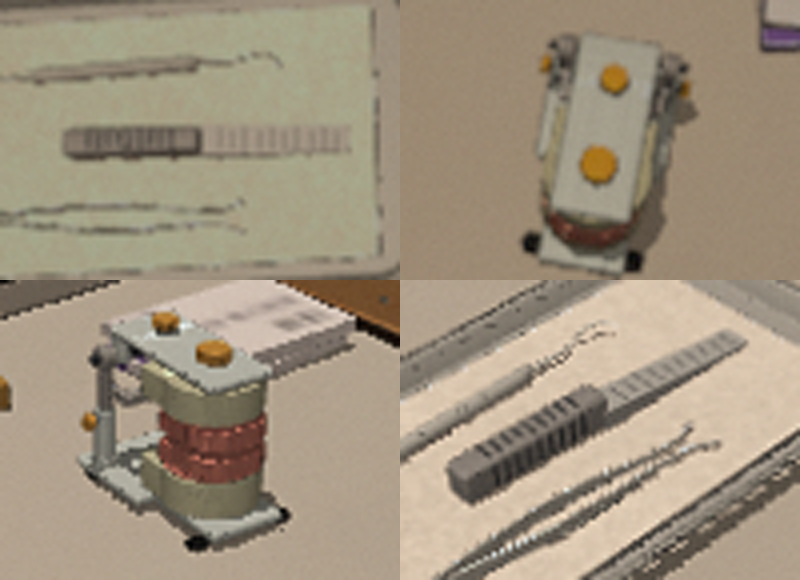

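The crop confirms the gauge: a grooved dark handle spanning (171–205, 260) and a blade with its tip at (242.5, 260), pointing toward −y. The aluminium articulator's front faces the robot, slightly turned, with its front feet at (334.5,235.5) and (360,240.5).

```bash
cat > h.py <<'E'
import numpy as np,cv2
from scipy.spatial.transform import Rotation as R
from rig import r,snapshot,camera_info
def pose(n,st=None):
    c=camera_info(n)
    if n=="wrist":
        st=st or r.get_state(); T=np.eye(4); T[:3,:3]=R.from_euler('xyz',st['tool_rot'],degrees=True).as_matrix(); T[:3,3]=st['position']
        T=T@c['T_tool_cam']; return c,T[:3,:3],T[:3,3]
    return c,R.from_euler('xyz',c['orientation'],degrees=True).as_matrix(),np.array(c['position'])
def K(c): return np.array([[c['fx'],0,c['cx']],[0,c['fy'],c['cy']],[0,0,1.]])
def ray(n,uv,st=None):
    c,Rm,p=pose(n,st); q=cv2.undistortPoints(np.array([[uv]],float),K(c),c['D'])[0,0]
    d=Rm@np.array([q[0],q[1],1]); return p,d/np.linalg.norm(d)
def onz(n,uv,z,st=None):
    p,d=ray(n,uv,st); return p+d*(z-p[2])/d[2]
def proj(n,P,st=None):
    c,Rm,p=pose(n,st); X=(np.atleast_2d(P)-p)@Rm
    return cv2.projectPoints(X,np.zeros(3),np.zeros(3),K(c),c['D'])[0][:,0]
def tri(rays):
    A=0;b=0
    for p,d in rays:
        M=np.eye(3)-np.outer(d,d); A=A+M; b=b+M@p
    return np.linalg.solve(A,b)
E
python3 - <<'E'
from h import *
np.set_printoptions(precision=1,suppress=True)
for n,uv,z in [("hend",(171,260.5),20),("hfront",(205,260),24),("tip",(242.5,259.8),8),("footL",(334.5,235.5),5),("footR",(360.2,240.5),5),
 ("p1",(348.2,184.2),110),("p2",(367,186.2),110),("p3",(340.2,227),110),("p4",(359.5,230),110)]: print(n,onz("top",uv,z))
# side: crop pixel = 270+x/4, 200+(y-280)/4 ; gauge 180+(x-400)/4,300+(y-280)/4
f=lambda x,y:(270+x/4,200+(y-280)/4); g=lambda x,y:(180+(x-400)/4,300+(y-280)/4)
print("side tip",onz("side",g(745,340),7.5),"hend top",onz("side",g(462,470),24.5),"hfront top",onz("side",g(592,388),24.5))
print("foot",onz("side",f(197,543),5),onz("side",f(283,515),5))
c=camera_info("wrist")
E
```

```text
hend [523.6 345.1  20. ]
hfront [529.1 265.9  24. ]
tip [537.5 182.2   8. ]
footL [609.6 -29.    5. ]
footR [601.4 -90.4   5. ]
p1 [705.6 -52.5 110. ]
p2 [703.6 -94.4 110. ]
p3 [607.2 -40.5 110. ]
p4 [603.1 -83.  110. ]
side tip [530.7 184.9   7.5] hend top [517.7 346.1  24.5] hfront top [528.8 272.7  24.5]
foot [603.1 -23.8   5. ] [593.2 -84.8   5. ]
```

```bash
cat >> h.py <<'E'
def plan(pos,yaw,dp=40,da=6.5,tilt=0,frm=None):
    "print needed straight move, in rows of equal tool-frame steps (cm, deg)"
    st=r.get_state(); p0,e0=frm or (st['position'],st['tool_rot'])
    R0=R.from_euler('xyz',e0,degrees=True); R1=R.from_euler('xyz',[180,tilt,yaw],degrees=True)
    rv=(R0.inv()*R1).as_rotvec(degrees=True); D=np.array(pos)-p0
    n=int(np.ceil(max(np.linalg.norm(D)/dp,np.linalg.norm(rv)/da)))
    for i in range(n):
        Ri=R0*R.from_rotvec(rv*i/n,degrees=True); print(np.round(np.r_[Ri.inv().apply(D/n)/10,rv/n],3).tolist())
E
python3 - <<'E'
from h import *
np.set_printoptions(precision=1,suppress=True)
for uv in [(388,265),(420,273),(380,313),(408,319)]: print(onz("top",uv,10))
plan([525,300,150],95)
E
```

```text
[ 546.2 -157.9   10. ]
[ 532.  -233.1   10. ]
[ 433.7 -144.3   10. ]
[ 424.  -208.9   10. ]
[2.49, -2.987, 0.268, -0.002, -0.002, -3.085]
[2.647, -2.849, 0.267, -0.002, -0.002, -3.085]
[2.796, -2.702, 0.267, -0.002, -0.002, -3.085]
[2.938, -2.548, 0.267, -0.002, -0.002, -3.085]
[3.071, -2.386, 0.267, -0.002, -0.002, -3.085]
[3.195, -2.218, 0.267, -0.002, -0.002, -3.085]
[3.309, -2.042, 0.267, -0.002, -0.002, -3.085]
[3.415, -1.861, 0.266, -0.002, -0.002, -3.085]
[3.51, -1.675, 0.266, -0.002, -0.002, -3.085]
[3.595, -1.484, 0.266, -0.002, -0.002, -3.085]
[3.67, -1.288, 0.266, -0.002, -0.002, -3.085]
[3.734, -1.089, 0.266, -0.002, -0.002, -3.085]
[3.787, -0.886, 0.266, -0.002, -0.002, -3.085]
[3.829, -0.681, 0.265, -0.002, -0.002, -3.085]
[3.86, -0.474, 0.265, -0.002, -0.002, -3.085]
[3.88, -0.266, 0.265, -0.002, -0.002, -3.085]
[3.889, -0.056, 0.265, -0.002, -0.002, -3.085]
[3.886, 0.153, 0.265, -0.002, -0.002, -3.085]
[3.872, 0.362, 0.265, -0.002, -0.002, -3.085]
[3.847, 0.57, 0.265, -0.002, -0.002, -3.085]
[3.811, 0.776, 0.265, -0.002, -0.002, -3.085]
[3.764, 0.98, 0.264, -0.002, -0.002, -3.085]
[3.705, 1.181, 0.264, -0.002, -0.002, -3.085]
[3.637, 1.379, 0.264, -0.002, -0.002, -3.085]
```

Request:
play_rows:
  increments:
    - [[1,2.49,-2.99,0,0,0,-3],[1,2.65,-2.85,0,0,0,-3],[1,2.8,-2.7,0,0,0,-3],[1,2.94,-2.55,0,0,0,-3],[1,3.07,-2.39,0,0,0,-3],[1,3.2,-2.22,0,0,0,-3],[1,3.3,-2.05,0,0,0,-3],[1,3.4,-1.86,0,0,0,-3]]

```text
time_s: 0.9
position: [325.6, -288.1, 213.8]
tool_rot: [-180.0, -0.0, 45.1]
contact_force: [0.7, -0.8, 0.4]
width: 91.4
finger_force: 0.0
```

Request:
play_rows:
  increments:
    - [[1,3.5,-1.68,0,0,0,-3],[1,3.6,-1.48,0,0,0,-3],[1,3.67,-1.3,0,0,0,-3],[1,3.73,-1.09,0,0,0,-3],[1,3.79,-0.89,0,0,0,-3],[1,3.83,-0.68,0,0,0,-3],[1,3.86,-0.47,0,0,0,-3],[1,3.88,-0.27,0,0,0,-3]]

```text
time_s: 1.7
position: [431.0, 4.7, 213.9]
tool_rot: [-180.0, 0.0, 69.1]
contact_force: [0.3, -0.5, -0.4]
width: 91.2
finger_force: 0.0
```

```bash
python3 - <<'E'
from h import *
st=r.get_state(); print(st['position'],st['tool_rot'],st['joints'])
plan([525,295,140],95)
E
```

```text
[430.9900627    4.72806327 213.89708934] [-1.79998069e+02  2.31430603e-03  6.90874511e+01] [-7.31820323e+00  1.26837396e+01  1.02888623e+02 -1.99057322e-03
  6.44300584e+01  1.35952049e+01]
[3.809, -0.197, 0.924, -0.0, 0.0, -3.239]
[3.814, 0.018, 0.924, -0.0, 0.0, -3.239]
[3.807, 0.234, 0.924, -0.0, 0.0, -3.239]
[3.788, 0.448, 0.924, -0.0, 0.0, -3.239]
[3.756, 0.662, 0.924, -0.0, 0.0, -3.239]
[3.713, 0.873, 0.924, -0.0, 0.0, -3.239]
[3.658, 1.081, 0.924, -0.0, 0.0, -3.239]
[3.591, 1.286, 0.924, -0.0, 0.0, -3.239]
```

Request:
play_rows:
  increments:
    - [[1,3.81,-0.2,0.92,0,0,-3.24],[1,3.81,0.02,0.92,0,0,-3.24],[1,3.81,0.23,0.92,0,0,-3.24],[1,3.79,0.45,0.92,0,0,-3.24],[1,3.76,0.66,0.92,0,0,-3.24],[1,3.71,0.87,0.92,0,0,-3.24],[1,3.66,1.08,0.92,0,0,-3.24],[1,3.59,1.29,0.92,0,0,-3.24]]

```text
time_s: 2.5
position: [525.5, 294.8, 139.6]
tool_rot: [-180.0, 0.0, 95.0]
contact_force: [-0.1, -0.4, 0.0]
width: 90.9
finger_force: 0.0
```

```bash
python3 - <<'E'
from h import *
import json
st=r.get_state(); print(st['position'],st['tool_rot'])
im=snapshot("wrist")[...,::-1].copy(); cv2.imwrite("pics/w1.png",im)
E
```

```text
[525.48277576 294.7782902  139.61111818] [-1.79969200e+02  1.44553422e-02  9.50249473e+01]
```

View pics/w1.png

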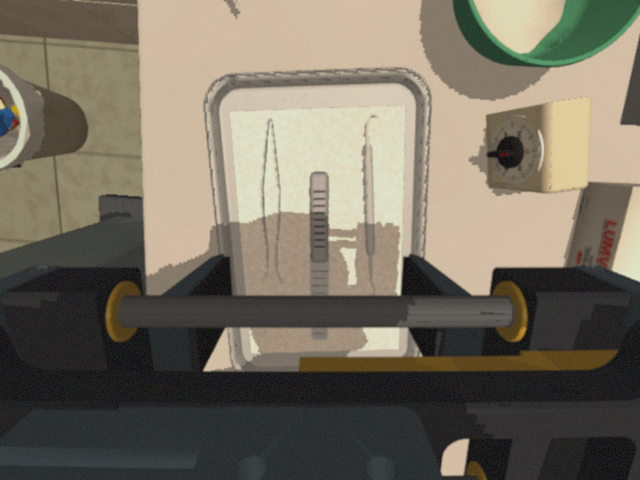

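The wrist view shows the gauge in the middle of the tray: handle from (319,172) to (319.5,262), tip at (319,339). The tweezers are at (270,200) and the probe at (370,200), clear of the closing fingers only if I part-close first.

```bash
python3 - <<'E'
from h import *
np.set_printoptions(precision=1,suppress=True)
a=onz("wrist",(319,172),22);b=onz("wrist",(319.5,262),24.5);t=onz("wrist",(319,339),8)
print(a,b,t, onz("wrist",(276,230),10),onz("wrist",(369,230),10))
d=t-a;print(np.degrees(np.arctan2(d[1],d[0])),np.linalg.norm(d[:2]))
E
```

```text
[523.6 353.8  22. ] [531.3 276.4  24.5] [539.  191.6   8. ] [489.8 298.4  10. ] [573.6 306.1  10. ]
-84.54970774698106 163.0170449741488
```

Request:
play_rows:
  increments:
    - [[0.35,1.5,0.25,0,0,0,-0.45],[0.35,0,0,2,0,0,0],[0.35,0,0,3,0,0,0],[0.35,0,0,3,0,0,0],[0.35,0,0,2.5,0,0,0],[0.35,0,0,0.5,0,0,0],[0.35,0,0,0,0,0,0]]

```text
time_s: 3.25
position: [526.3, 308.0, 30.3]
tool_rot: [-179.9, 0.0, 95.3]
contact_force: [1.1, 0.6, 0.4]
width: 37.8
finger_force: 0.0
```

```bash
python3 - <<'E'
from h import *
st=r.get_state(); print(st['position'],st['tool_rot'],st['width'])
im=snapshot("wrist")[...,::-1].copy()
s=snapshot("side")[...,::-1][280:400,120:300]
cv2.imwrite("pics/w2.png",np.hstack([cv2.resize(im,(400,300)),cv2.resize(s,(400,300))]))
E
```

```text
[526.30151777 308.01028317  30.25991736] [-1.79928975e+02  2.48601812e-02  9.52921542e+01] 37.82544075102397
```

View pics/w2.png

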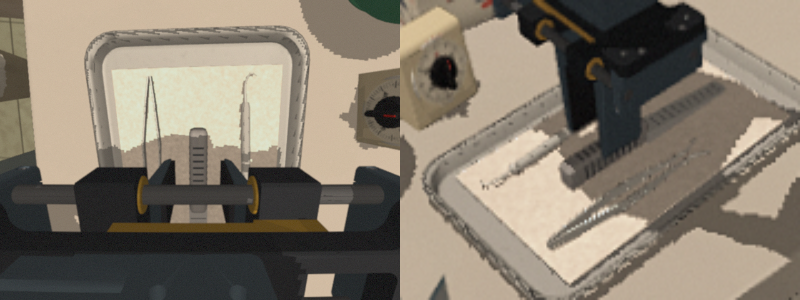

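The gauge handle (198,170) is centred between the fingers, whose inner edges are at about 174 and 224. The tweezers and probe lie outside the fingers.

Request:
play_rows:
  increments:
    - [[0.35,0,0,1,0,0,0],[0.35,0,0,0.8,0,0,0],[0.35,0,0,0.35,0,0,0],[0.35,0,0,0,0,0,0],[0.1,0,0,0,0,0,0],[0,0,0,0,0,0,0],[0,0,0,0,0,0,0],[0,0,0,0,0,0,0]]
  grip_force: 30

```text
time_s: 4.15
position: [526.8, 308.4, 9.0]
tool_rot: [180.0, -0.0, 95.3]
contact_force: [0.1, -0.3, 1.9]
width: 15.8
finger_force: 30.0
```

Request:
play_rows:
  increments:
    - [[0,0,0,0,0,0,0],[0,0,0,0,0,0,0],[0,0,0,0,0,0,0]]
  grip_force: 50

```text
time_s: 4.45
position: [526.8, 308.4, 9.0]
tool_rot: [180.0, -0.0, 95.3]
contact_force: [-0.5, -0.1, 5.1]
width: 15.7
finger_force: 50.0
```

```bash
python3 - <<'E'
from h import *
print(onz("top",(349.5,236),57),onz("top",(349.5,236),53))
st=r.get_state()
plan([446,-41.5,90],173,da=6,frm=(np.array([526.8,308.4,129.]),[180,0,95.3]))
E
```

```text
[599.61613883 -63.22621335  57.        ] [600.46434253 -63.32575235  53.        ]
[-2.623, -0.868, 0.3, 0.0, 0.0, -5.977]
[-2.518, -1.136, 0.3, 0.0, 0.0, -5.977]
[-2.386, -1.392, 0.3, 0.0, 0.0, -5.977]
[-2.228, -1.633, 0.3, 0.0, 0.0, -5.977]
[-2.046, -1.856, 0.3, 0.0, 0.0, -5.977]
[-1.842, -2.059, 0.3, 0.0, 0.0, -5.977]
[-1.617, -2.239, 0.3, 0.0, 0.0, -5.977]
[-1.375, -2.396, 0.3, 0.0, 0.0, -5.977]
[-1.118, -2.526, 0.3, 0.0, 0.0, -5.977]
[-0.849, -2.629, 0.3, 0.0, 0.0, -5.977]
[-0.571, -2.703, 0.3, 0.0, 0.0, -5.977]
[-0.286, -2.747, 0.3, 0.0, 0.0, -5.977]
[0.001, -2.762, 0.3, 0.0, 0.0, -5.977]
```

Request:
play_rows:
  increments:
    - [[0,0,0,-0.3,0,0,0],[0,0,0,-0.7,0,0,0],[0,0,0,-2,0,0,0],[0,0,0,-3,0,0,0],[0,0,0,-3,0,0,0],[0,0,0,-2,0,0,0],[0,0,0,-1,0,0,0],[0,0,0,0,0,0,0]]

```text
time_s: 5.25
position: [527.2, 308.6, 130.0]
tool_rot: [179.9, -0.0, 95.3]
contact_force: [0.6, 0.5, -2.2]
width: 15.6
finger_force: 50.0
```

Request:
play_rows:
  increments:
    - [[0,-2.62,-0.87,0.3,0,0,-6],[0,-2.52,-1.14,0.3,0,0,-6],[0,-2.39,-1.39,0.3,0,0,-6],[0,-2.23,-1.63,0.3,0,0,-6],[0,-2.05,-1.86,0.3,0,0,-6],[0,-1.84,-2.06,0.3,0,0,-6],[0,-1.62,-2.24,0.3,0,0,-6],[0,-1.37,-2.4,0.3,0,0,-6]]

```text
time_s: 6.05
position: [476.1, 91.8, 103.6]
tool_rot: [-179.9, -0.1, 143.6]
contact_force: [0.0, -0.3, -0.7]
width: 15.6
finger_force: 50.0
```

Request:
play_rows:
  increments:
    - [[0,-1.12,-2.53,0.3,0,0,-6],[0,-0.85,-2.63,0.3,0,0,-6],[0,-0.57,-2.7,0.3,0,0,-6],[0,-0.29,-2.75,0.3,0,0,-6],[0,0,-2.76,0.3,0,0,-6],[0,0,0,0,0,0,0],[0,0,0,0,0,0,0]]

```text
time_s: 6.75
position: [446.1, -42.0, 89.1]
tool_rot: [180.0, -0.1, 173.2]
contact_force: [-0.2, 0.7, -0.5]
width: 15.5
finger_force: 50.0
```

```bash
python3 - <<'E'
from h import *
st=r.get_state(); print(st['position'],st['tool_rot'],st['joints'])
t=np.mean([snapshot("top")[...,::-1].astype(float) for _ in range(2)],0).astype(np.uint8);s=snapshot("side")[...,::-1].copy()
cv2.imwrite("pics/top2.png",t);cv2.imwrite("pics/side2.png",s)
a=cv2.resize(t[175:300,310:390],(384,600),interpolation=cv2.INTER_CUBIC)
b=cv2.resize(s[190:315,270:350],(384,600),interpolation=cv2.INTER_CUBIC)
cv2.imwrite("pics/crop2.png",np.hstack([a,b]))
E
```

```text
[446.14102672 -42.04795489  89.05426054] [ 1.79981303e+02 -9.75090255e-02  1.73153246e+02] [-1.30335542e+01  2.52922145e+01  1.09494379e+02  1.13648634e-02
  4.53123635e+01 -9.61947838e+01]
```

View pics/crop2.png

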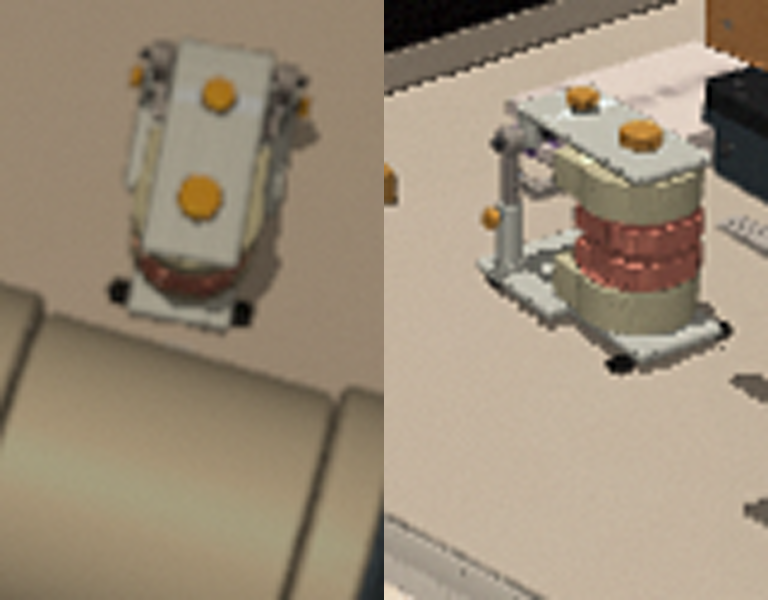

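The arm's forearm hides the blade from the top camera; the articulator's axis still shows: plate corners (347,184), (367,186), (340,227), (361,230), feet (335,236), (360,240), rim front about (350,237). In the side view the blade tip sits around (341,238), just right of the articulator.

```bash
python3 - <<'E'
from h import *
np.set_printoptions(precision=1,suppress=True)
o=lambda x,y,z:onz("top",(310+x/4.8,175+y/4.8),z)
P=[o(178,42,105),o(275,52,105),o(145,250,105),o(243,262,105)]
F=[o(119,293,5),o(241,313,5)];Kn=[o(219,96,110),o(201,197,110)];
back,front=(P[0]+P[1])/2,(P[2]+P[3])/2
print("plate",back,front,"feet mid",sum(F)/2,"knobs",Kn,"rim",o(190,297,55))
for a,b in((front,back),(P[2],P[0]),(P[3],P[1]),(Kn[1],Kn[0])):
    d=b-a;print(np.degrees(np.arctan2(d[1],d[0])))
d=F[0]-F[1];print("feet",np.degrees(np.arctan2(-d[0],d[1])))
st=r.get_state();yaw=np.radians(st['tool_rot'][2]+180);u=np.array([np.cos(yaw),np.sin(yaw),0])
for L in(118,126): print(L,proj("side",st['position']+u*L+[0,0,-2.5]))
for x in(595,600,605):print(x,proj("side",[[x,-61,52],[x,-61,56],[x,-55,54],[x,-67,54]]).tolist())
s=cv2.imread("pics/side2.png")
cv2.imwrite("pics/crop3.png",cv2.resize(s[205:285,310:410],(800,600),interpolation=cv2.INTER_CUBIC))
E
```

```text
plate [707.  -72.7 105. ] [606.7 -63.1 105. ] feet mid [605.2 -60.1   5. ] knobs [array([681.8, -70.3, 110. ]), array([633.4, -64.6, 110. ])] rim [598.  -63.6  55. ]
-5.461581429868445
-5.4306716029003015
-5.492236671003304
-6.681020533168941
feet -5.905207657591567
118 [[342.3 236.1]]
126 [[340.1 234.7]]
595 [[333.86292404815885, 244.1682953222633], [333.9262505401015, 242.63744129594164], [332.0405711667214, 244.20181004976138], [335.7354846123484, 242.61079886503296]]
600 [[332.34586456420453, 243.39836628719047], [332.4063967990419, 241.87077915702562], [330.52232024368647, 243.4283787321544], [334.216880472444, 241.84757786247624]]
605 [[330.8378286272448, 242.63300385467608], [330.89560222497875, 241.10867874895607], [329.013154869411, 242.65955971193233], [332.70727342839297, 241.08887362871633]]
```

View pics/crop3.png

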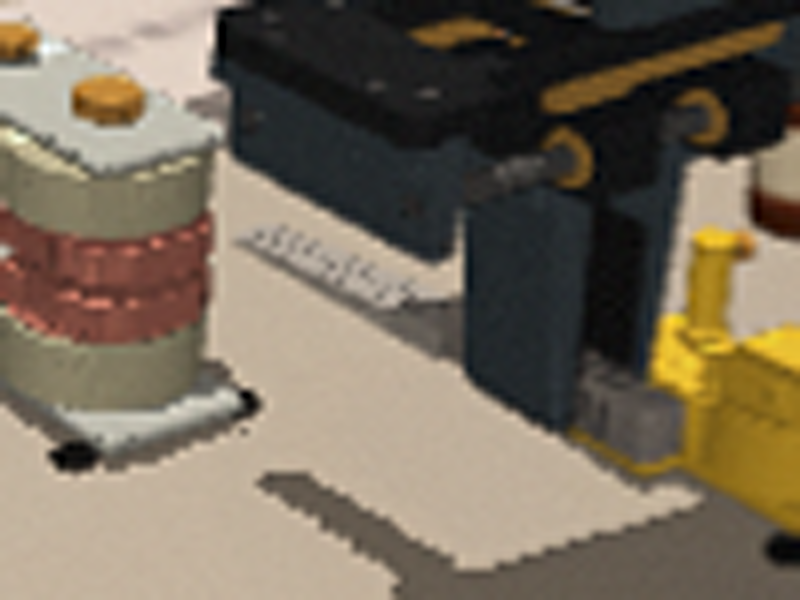

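Measured tip in the side view is about (340,237), consistent with the held pose bar a small camera bias. I'll take one look with the wrist camera facing the articulator front, to fix the lateral line and yaw properly.

Request:
play_rows:
  increments:
    - [[0,0,0,-2.3,0,0,7.5],[0,0,0,-2.3,0,0,7.5],[0,0,0,-2.4,0,0,7.5],[0,0,0,0,0,0,7.5],[0,0,0,0,0,0,7.5],[0,0,0,0,0,0,7.5],[0,0,0,0,0,0,7.5],[0,0,0,0,0,0,7.5]]

```text
time_s: 7.7
position: [446.9, -41.1, 159.8]
tool_rot: [-180.0, -0.0, 113.0]
contact_force: [0.6, -0.1, -0.4]
width: 15.4
finger_force: 50.0
```

Request:
play_rows:
  increments:
    - [[0,0,0,0,0,0,7.5],[0,0,0,0,0,0,7.5],[0,0,0,0,0,0,7.5],[0,0,0,0,0,0,7.5],[0,0,0,0,0,0,7.5],[0,0,0,0,0,0,7.5],[0,0,0,0,0,0,7.5],[0,0,0,0,0,0,7.5]]

```text
time_s: 8.5
position: [446.9, -41.1, 159.8]
tool_rot: [-180.0, -0.0, 53.0]
contact_force: [0.3, -0.1, -0.9]
width: 15.6
finger_force: 50.0
```

Request:
play_rows:
  increments:
    - [[0,0,0,0,0,0,7.5],[0,0,0,0,0,0,7.5],[0,0,0,0,0,0,7.5],[0,0,0,0,0,0,7.5],[0,0,0,0,0,0,7.5],[0,1,0,0,0,0,7.5],[0,2,0,0,0,0,7.5],[0,2,0,0,0,0,7.5]]

```text
time_s: 9.3
position: [496.7, -34.8, 159.8]
tool_rot: [-180.0, 0.0, -7.0]
contact_force: [-0.1, 0.6, -0.7]
width: 16.1
finger_force: 50.0
```

Request:
play_rows:
  increments:
    - [[0,0,0,0,0,0,0],[0,0,0,0,0,0,0]]

```text
time_s: 9.5
position: [496.0, -35.3, 159.5]
tool_rot: [-180.0, 0.0, -6.5]
contact_force: [-0.6, 0.6, -0.4]
width: 15.6
finger_force: 50.0
```

```bash
python3 - <<'E'
from h import *
import pickle
st=r.get_state(); print(st['position'],st['tool_rot'],st['joints'][5])
im=snapshot("wrist")[...,::-1].copy(); t=snapshot("top")[...,::-1].copy()
pickle.dump(st,open("st.pkl","wb"))
cv2.imwrite("pics/w3.png",im);cv2.imwrite("pics/top3.png",t)
cv2.imwrite("pics/w3c.png",cv2.resize(im[0:240,160:480],(800,600),interpolation=cv2.INTER_CUBIC))
E
```

```text
[495.99906335 -35.26432273 159.53576967] [-1.79997498e+02  3.84835978e-02 -6.51842471e+00] 85.5683422030043
```

View pics/w3c.png

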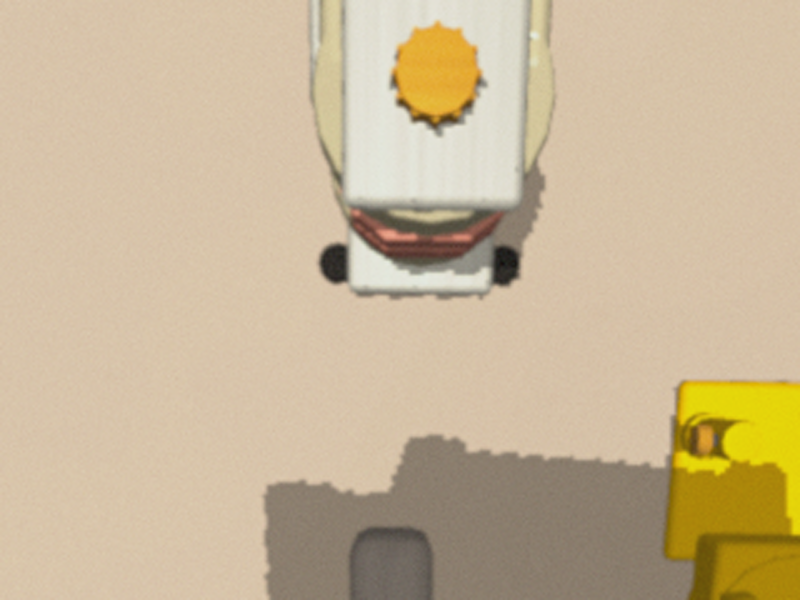

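The wrist view, in the crop's own pixels, shows the front nearly square to the camera. The plate's front corners are at (345,205) and (524,208), the knob at (437,73) and the base front corners at (350,292) and (492,294). The feet are at (335,263) and (507,265), and the lower rim front edge runs about (385,254)–(467,256). The gauge handle is centred at column 391, with its back end at row 528.

```bash
python3 - <<'E'
from h import *
import pickle
np.set_printoptions(precision=1,suppress=True)
st=pickle.load(open("st.pkl","rb"))
o=lambda x,y,z:onz("wrist",(160+x/2.5,y/2.5),z,st)
m=lambda a,b,z:(o(*a,z)+o(*b,z))/2
def ang(a,b,z):
    d=o(*a,z)-o(*b,z);return np.degrees(np.arctan2(-d[0],d[1]))
print("plate",m((345,205),(524,208),105),ang((345,205),(524,208),105), "w",np.linalg.norm(o(345,205,105)-o(524,208,105)))
print("sides left", *[o(346,y,105) for y in(10,190)], "right",*[o(x,y,105) for x,y in((527,10),(524,190))])
print("base",m((350,292),(492,294),5),ang((350,292),(492,294),5))
print("feet",m((335,263),(507,265),6),ang((335,263),(507,265),6))
print("knob",o(437,73,112)); print("lowrim",m((385,254),(467,256),51),ang((385,254),(467,256),51),"w",np.linalg.norm(o(385,254,51)-o(467,256,51)))
print("uprim",m((380,236),(475,237),57))
h=o(391.5,528,st['position'][2]+13); T=R.from_euler('xyz',st['tool_rot'],degrees=True).inv()
print("handle end in tool",T.apply(h-st['position']))
E
```

```text
plate [604.8 -58.6 105. ] -7.39455803460321 w 44.185640294011215
sides left [650.2 -42.3 105. ] [611.  -37.4 105. ] right [645.3 -84.7 105. ] [606.1 -80.8 105. ]
base [594.8 -57.7   5. ] -7.2900605201421795
feet [604.6 -58.7   6. ] -7.1498788303392935
knob [632.1 -61.6 112. ]
lowrim [601.2 -58.3  51. ] -7.830843586241971 w 25.410699705666076
uprim [605.6 -59.   57. ]
handle end in tool [ 41.6   0.1 -13. ]
```

Request:
play_rows:
  increments:
    - [[0,-1,0,0,0,0,-7.5],[0,-1.5,0.5,0,0,0,-7.5],[0,-1.2,0.5,0,0,0,-7.5],[0,0,0,0,0,0,-7.5],[0,0,0,0,0,0,-7.5],[0,0,0,0,0,0,-7.5],[0,0,0,0,0,0,-7.5],[0,0,0,0,0,0,-7.5]]

```text
time_s: 10.4
position: [459.5, -46.6, 159.9]
tool_rot: [-180.0, 0.0, 53.7]
contact_force: [0.6, 0.1, -0.7]
width: 15.9
finger_force: 50.0
```

Request:
play_rows:
  increments:
    - [[0,0,0,0,0,0,-7.5],[0,0,0,0,0,0,-7.5],[0,0,0,0,0,0,-7.5],[0,0,0,0,0,0,-7.5],[0,0,0,0,0,0,-7.5],[0,0,0,0,0,0,-7.5],[0,0,0,0,0,0,-7.5],[0,0,0,0,0,0,-7.5]]

```text
time_s: 11.2
position: [459.4, -46.6, 159.9]
tool_rot: [-180.0, -0.0, 113.7]
contact_force: [-0.2, 0.7, -0.9]
width: 15.6
finger_force: 50.0
```

Request:
play_rows:
  increments:
    - [[0,0,0,0,0,0,-7.5],[0,0,0,0,0,0,-7.5],[0,0,0,0,0,0,-7.5],[0,0,0,0,0,0,-7.5],[0,0,0,0,0,0,-7.5],[0,0,0,0,0,0,-7.5],[0,0,0,0,0,0,-7.5],[0,0,0,0,0,0,-7.5]]

```text
time_s: 12.0
position: [459.5, -46.6, 159.9]
tool_rot: [180.0, -0.0, 173.7]
contact_force: [0.3, -0.4, -0.5]
width: 15.5
finger_force: 50.0
```

Request:
play_rows:
  increments:
    - [[0,0,0,0,0,0,0],[0,0,0,0,0,0,0]]

```text
time_s: 12.2
position: [459.8, -46.6, 159.9]
tool_rot: [180.0, -0.0, 173.1]
contact_force: [-0.2, -0.6, -1.3]
width: 15.7
finger_force: 50.0
```

```bash
python3 - <<'E'
from h import *
np.set_printoptions(precision=2,suppress=True)
st=r.get_state(); print(st['position'],st['tool_rot'],st['joints'])
plan([453,-41.,75],173.2,dp=200,da=20)
E
```

```text
[459.81 -46.64 159.87] [180.    -0.01 173.14] [-13.2   19.43 103.26   0.    57.31 -96.34]
[0.742, 0.478, 8.487, 0.001, -0.008, -0.064]
```

Request:
play_rows:
  increments:
    - [[0,0.6,0.48,1.5,0,0,0],[0,0,0,2.5,0,0,0],[0,0,0,2.5,0,0,0],[0,0,0,2,0,0,0],[0,0,0,0.8,0,0,0],[0,0,0,0.8,0,0,0],[0,0,0,0,0,0,0]]

```text
time_s: 12.9
position: [454.7, -41.3, 58.6]
tool_rot: [180.0, -0.0, 173.3]
contact_force: [0.7, -0.1, -0.3]
width: 15.5
finger_force: 50.0
```

Request:
play_rows:
  increments:
    - [[0,0,0,0,0,0,0]]

```text
time_s: 13.0
position: [455.1, -41.4, 59.3]
tool_rot: [-180.0, 0.0, 173.3]
contact_force: [1.2, 0.3, -1.1]
width: 15.5
finger_force: 50.0
```

```bash
python3 - <<'E'
from h import *
np.set_printoptions(precision=2,suppress=True)
st=r.get_state(); print(st['position'],st['tool_rot'],st['contact_force'])
yaw=np.radians(-6.8);u=np.array([np.cos(yaw),np.sin(yaw)]);n=np.array([-u[1],u[0]])
d=st['position'][:2]-[601.2,-58.3]; print("along",d@u,"lat",d@n)
plan([453,-41.,55.2],173.2,dp=200,da=20)
s=snapshot("side")[...,::-1].copy()
cv2.imwrite("pics/crop4.png",cv2.resize(s[215:275,300:380],(800,600),interpolation=cv2.INTER_CUBIC))
E
```

```text
[455.11 -41.35  59.33] [-180.      0.04  173.29] [ 1.15  0.33 -1.14]
along -147.0671880074509 lat -0.471432961763451
[0.214, 0.011, 0.413, -0.002, 0.037, 0.094]
```

View pics/crop4.png

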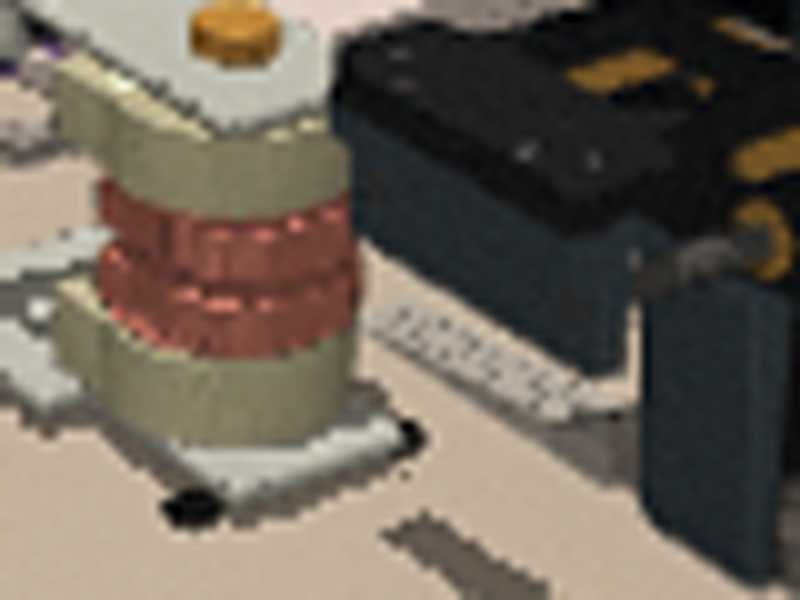

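The side crop shows the blade tip at (372,328), pointing at the front of the rims. The gap line's front middle is around (290,287), and the blade line agrees once lowered 4 mm.

Request:
play_rows:
  increments:
    - [[0,0,0.05,0.2,0,0,0],[0,0,0,0.2,0,0,0],[0,0,0,0,0,0,0],[0,0,0,0,0,0,0],[0,0,0,0,0,0,0]]

```text
time_s: 13.55
position: [454.9, -40.8, 54.9]
tool_rot: [-180.0, 0.0, 173.3]
contact_force: [-0.2, 0.4, -1.3]
width: 15.8
finger_force: 50.0
```

Request:
play_rows:
  increments:
    - [[0,0,0,0,0,0,0],[0,0,0,0,0,0,0]]

```text
time_s: 13.75
position: [454.9, -40.8, 54.9]
tool_rot: [-180.0, 0.0, 173.3]
contact_force: [-1.1, 1.2, 0.5]
width: 15.5
finger_force: 50.0
```

Request:
play_rows:
  increments:
    - [[0,-0.6,0,-0.04,0,0,0],[0,-0.6,0,0,0,0,0],[0,-0.4,0,0,0,0,0],[0,-0.2,0,0,0,0,0],[0,-0.2,0,0,0,0,0],[0,0,0,0,0,0,0],[0,0,0,0,0,0,0]]

```text
time_s: 14.45
position: [474.6, -43.1, 55.2]
tool_rot: [180.0, -0.0, 173.3]
contact_force: [0.4, 0.1, -0.6]
width: 15.9
finger_force: 50.0
```

Request:
play_rows:
  increments:
    - [[0,-0.2,0,0,0,0,0],[0,-0.2,0,0,0,0,0],[0,-0.2,0,0,0,0,0],[0,-0.1,0,0,0,0,0],[0,0,0,0,0,0,0]]

```text
time_s: 14.95
position: [481.9, -44.0, 55.2]
tool_rot: [180.0, 0.0, 173.3]
contact_force: [-0.0, 0.7, -0.0]
width: 15.6
finger_force: 50.0
```

Request:
play_rows:
  increments:
    - [[0,-0.2,0,0,0,0,0],[0,-0.2,0,0,0,0,0],[0,-0.2,0,0,0,0,0],[0,-0.1,0,0,0,0,0],[0,0,0,0,0,0,0]]

```text
time_s: 15.45
position: [488.8, -44.8, 55.2]
tool_rot: [-180.0, 0.0, 173.3]
contact_force: [-0.8, -0.1, -0.6]
width: 15.3
finger_force: 50.0
```

Request:
play_rows:
  increments:
    - [[0,0,0,0.02,0,0,0],[0,0,0,0.02,0,0,0],[0,0,0,0.02,0,0,0],[0,0,0,0,0,0,0],[0,0,0,0,0,0,0]]

```text
time_s: 15.95
position: [488.6, -44.8, 54.6]
tool_rot: [-180.0, -0.0, 173.3]
contact_force: [0.3, -0.5, -0.5]
width: 15.5
finger_force: 50.0
```

Request:
play_rows:
  increments:
    - [[0,0,0,0.02,0,0,0],[0,0,0,0.02,0,0,0],[0,0,0,0,0,0,0],[0,0,0,0,0,0,0]]

```text
time_s: 16.35
position: [488.7, -44.7, 54.3]
tool_rot: [180.0, 0.0, 173.3]
contact_force: [-0.6, -0.7, 1.6]
width: 15.9
finger_force: 50.0
```

```bash
python3 - <<'E'
from h import *
print(r.get_state()['contact_force'],r.get_state()['torque'],r.get_state()['position'])
s=snapshot("side")[...,::-1].copy()
cv2.imwrite("pics/crop5.png",cv2.resize(s[220:265,305:365],(800,600),interpolation=cv2.INTER_CUBIC))
E
```

```text
[-0.55489182 -0.66742626  1.61682557] [ 0.06631721 -0.13406829  0.03146067] [488.66688992 -44.7471492   54.28380042]
```

View pics/crop5.png

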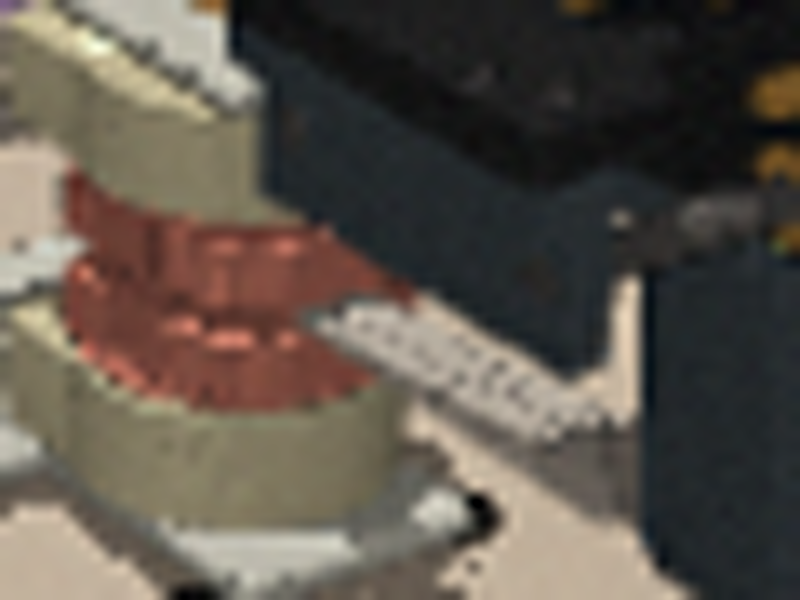

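The crop shows the blade entering between the rims at about (310–395, 320–300), on the lower rim. Next I seat it lightly and push in.

Request:
play_rows:
  increments:
    - [[0,0,0,0.01,0,0,0],[0,0,0,0,0,0,0],[0,0,0,0,0,0,0]]

```text
time_s: 16.7
position: [488.6, -44.7, 54.1]
tool_rot: [180.0, -0.0, 173.3]
contact_force: [-0.8, 0.1, 2.2]
width: 15.7
finger_force: 50.0
```

Request:
play_rows:
  increments:
    - [[0,-0.2,0,0,0,0,0],[0,-0.1,0,0,0,0,0],[0,-0.1,0,0,0,0,0],[0,0,0,0,0,0,0],[0,0,0,0,0,0,0]]

```text
time_s: 17.2
position: [492.9, -45.3, 54.2]
tool_rot: [-180.0, 0.0, 173.3]
contact_force: [1.0, -0.1, 1.2]
width: 15.7
finger_force: 50.0
```

Request:
play_rows:
  increments:
    - [[0,-0.1,0,0,0,0,0],[0,-0.1,0,0,0,0,0],[0,-0.1,0,0,0,0,0],[0,0,0,0,0,0,0],[0,0,0,0,0,0,0]]

```text
time_s: 17.7
position: [495.8, -45.6, 54.1]
tool_rot: [-180.0, 0.0, 173.3]
contact_force: [-1.0, -1.2, 2.0]
width: 15.4
finger_force: 50.0
```

Request:
play_rows:
  increments:
    - [[0,-0.1,0,0,0,0,0],[0,-0.1,0,0,0,0,0],[0,-0.1,0,0,0,0,0],[0,0,0,0,0,0,0],[0,0,0,0,0,0,0]]

```text
time_s: 18.2
position: [498.8, -46.0, 54.1]
tool_rot: [-180.0, 0.0, 173.3]
contact_force: [-0.3, 0.1, 0.2]
width: 15.7
finger_force: 50.0
```

Request:
play_rows:
  increments:
    - [[0,-0.1,0,0,0,0,0],[0,-0.1,0,0,0,0,0],[0,-0.1,0,0,0,0,0],[0,0,0,0,0,0,0],[0,0,0,0,0,0,0]]

```text
time_s: 18.7
position: [501.7, -46.3, 54.1]
tool_rot: [-180.0, 0.0, 173.3]
contact_force: [-0.8, 0.6, 2.3]
width: 15.9
finger_force: 50.0
```

Request:
play_rows:
  increments:
    - [[0,-0.1,0,0,0,0,0],[0,-0.1,0,0,0,0,0],[0,-0.1,0,0,0,0,0],[0,0,0,0,0,0,0],[0,0,0,0,0,0,0]]

```text
time_s: 19.2
position: [504.7, -46.6, 54.1]
tool_rot: [-180.0, 0.0, 173.3]
contact_force: [0.0, -1.1, 2.1]
width: 15.7
finger_force: 50.0
```

Request:
play_rows:
  increments:
    - [[0,-0.1,0,0,0,0,0],[0,-0.1,0,0,0,0,0],[0,-0.1,0,0,0,0,0],[0,0,0,0,0,0,0],[0,0,0,0,0,0,0]]

```text
time_s: 19.7
position: [507.7, -47.0, 54.1]
tool_rot: [-180.0, 0.0, 173.3]
contact_force: [-0.7, 0.3, 2.5]
width: 15.4
finger_force: 50.0
```

Request:
play_rows:
  increments:
    - [[0,-0.1,0,0,0,0,0],[0,-0.1,0,0,0,0,0],[0,-0.1,0,0,0,0,0],[0,0,0,0,0,0,0],[0,0,0,0,0,0,0]]

```text
time_s: 20.2
position: [510.7, -47.4, 54.1]
tool_rot: [-180.0, 0.0, 173.3]
contact_force: [-0.2, 0.3, 2.5]
width: 15.5
finger_force: 50.0
```

Request:
play_rows:
  increments:
    - [[0,-0.1,0,0,0,0,0],[0,-0.1,0,0,0,0,0],[0,-0.1,0,0,0,0,0],[0,0,0,0,0,0,0],[0,0,0,0,0,0,0]]

```text
time_s: 20.7
position: [513.7, -47.7, 54.1]
tool_rot: [-180.0, 0.0, 173.3]
contact_force: [-0.3, 0.3, 3.2]
width: 15.8
finger_force: 50.0
```

Request:
play_rows:
  increments:
    - [[0,-0.1,0,0,0,0,0],[0,-0.1,0,0,0,0,0],[0,-0.1,0,0,0,0,0],[0,0,0,0,0,0,0],[0,0,0,0,0,0,0]]

```text
time_s: 21.2
position: [516.6, -48.0, 54.1]
tool_rot: [-180.0, 0.0, 173.3]
contact_force: [-1.1, -0.7, 3.3]
width: 15.2
finger_force: 50.0
```

```bash
python3 - <<'E'
from h import *
s=snapshot("side").astype(float); cv2.imwrite("pics/side6.png",s[...,::-1])
# lift check vs side2: plate/upper cast patch shift (upper arm region left of the gripper)
a=cv2.imread("pics/side2.png");b=cv2.imread("pics/side6.png")
for nm,(y0,y1,x0,x1) in dict(knob=(206,220,306,332),base=(238,252,288,306),back=(208,230,292,312)).items():
    t=a[y0:y1,x0:x1]; w=b[y0-4:y1+4,x0-4:x1+4]
    m=cv2.matchTemplate(w,t,cv2.TM_CCOEFF_NORMED);_,v,_,p=cv2.minMaxLoc(m);
    ph=cv2.phaseCorrelate(*[cv2.cvtColor(i,cv2.COLOR_BGR2GRAY)[y0:y1,x0:x1].astype(float) for i in(a,b)]);print(nm,v,p[0]-4,p[1]-4,ph)
E
```

```text
knob 0.2917335629463196 0 0 ((-3.478106678705661, -0.5556436431942675), 0.13212278317138745)
base 0.9987347722053528 0 0 ((0.020730885327116866, 0.40063867283874366), 1.0136196677065377)
back 0.9944657683372498 0 0 ((-0.03620863665853413, 0.1840158610848075), 0.9860337007107128)[ WARN:0@0.675] global loadsave.cpp:1063 imwrite_ Unsupported depth image for selected encoder is fallbacked to CV_8U.
```

Request:
play_rows:
  increments:
    - [[0,-0.1,0,0,0,0,0],[0,-0.1,0,0,0,0,0],[0,0,0,0,0,0,0],[0,0,0,0,0,0,0]]

```text
time_s: 21.65
position: [518.1, -48.1, 54.1]
tool_rot: [180.0, -0.0, 173.3]
contact_force: [-4.2, 0.2, 5.6]
width: 15.8
finger_force: 50.0
```

Request:
play_rows:
  increments:
    - [[0,-0.1,0,0,0,0,0],[0,-0.1,0,0,0,0,0],[0,0,0,0,0,0,0],[0,0,0,0,0,0,0]]

```text
time_s: 22.05
position: [519.3, -48.3, 54.0]
tool_rot: [180.0, -0.1, 173.3]
contact_force: [-8.2, 1.0, 7.0]
width: 16.0
finger_force: 50.0
```

Request:
play_rows:
  increments:
    - [[0,-0.1,0,0,0,0,0],[0,-0.1,0,0,0,0,0],[0,0,0,0,0,0,0],[0,0,0,0,0,0,0]]

```text
time_s: 22.45
position: [520.6, -48.4, 53.9]
tool_rot: [180.0, -0.2, 173.3]
contact_force: [-10.0, 0.9, 8.5]
width: 15.3
finger_force: 50.0
```

```bash
cat > lift.py <<'E'
from h import *
import sys
st=r.get_state();print(st['position'],st['contact_force'])
b=np.mean([snapshot("side")[...,::-1].astype(float) for _ in range(3)],0)
cv2.imwrite(sys.argv[1],b.astype(np.uint8))
a=cv2.imread("pics/side6.png").astype(float)
g=lambda i:cv2.cvtColor(i.astype(np.float32),cv2.COLOR_BGR2GRAY)
A,B=g(a),g(b)
def ecc(y0,y1,x0,x1):
    W=np.eye(2,3,dtype=np.float32)
    try: c,W=cv2.findTransformECC(A[y0:y1,x0:x1],B[y0:y1,x0:x1],W,cv2.MOTION_TRANSLATION,(3,200,1e-6),None,1); return c,W[:,2]
    except Exception as e: return "fail"
for nm,q in dict(uppercast=(214,240,306,322),lower=(245,262,300,325),back=(208,230,292,312)).items(): print(nm,ecc(*q))
E
python3 lift.py pics/side7.png
```

```text
[520.63070654 -48.35687843  53.85263455] [-10.03732017   0.90637527   8.48273578]
uppercast (0.9298108497727451, array([-0.9375151, -0.5358364], dtype=float32))
lower (0.9991156286921639, array([-0.00502264,  0.0009161 ], dtype=float32))
back (0.9956322494299175, array([ 0.01130778, -0.02253241], dtype=float32))
```

Request:
play_rows:
  increments:
    - [[0,0,0,-0.02,0,0,0],[0,-0.1,0,0,0,0,0],[0,-0.1,0,0,0,0,0],[0,0,0,0,0,0,0],[0,0,0,0,0,0,0]]

```text
time_s: 23.1
position: [522.2, -48.5, 53.9]
tool_rot: [180.0, -0.2, 173.3]
contact_force: [-11.1, 1.5, 8.9]
width: 15.8
finger_force: 50.0
```

```bash
sed -i 's/dict(uppercast=.*items()/dict(u1=(218,238,303,313),u2=(228,240,307,315),u3=(219,230,304,312),low=(246,262,300,325)).items()/' lift.py
sed -i 's/None,1)/None,3)/' lift.py
python3 lift.py pics/side8.png
```

```text
[522.24491966 -48.51018286  53.92084114] [-11.08479103   1.45984762   8.93181362]
u1 (0.9848099710978884, array([-0.04623197, -0.05367556], dtype=float32))
u2 (0.9915653214662271, array([ 0.02434267, -0.0971256 ], dtype=float32))
u3 (0.9778825839252582, array([ 0.12511826, -0.04459347], dtype=float32))
low (0.9998485444761602, array([0.00787873, 0.01089805], dtype=float32))
```

Request:
play_rows:
  increments:
    - [[0,0,0,-0.01,0,-0.1,0],[0,0,0,0,0,-0.1,0],[0,0,0,0,0,0,0],[0,0,0,0,0,0,0]]

```text
time_s: 23.65
position: [522.3, -48.5, 53.9]
tool_rot: [180.0, -0.0, 173.3]
contact_force: [-10.2, 0.7, 5.1]
width: 15.7
finger_force: 50.0
```

Request:
play_rows:
  increments:
    - [[0,-0.1,0,0,0,0,0],[0,0,0,0,0,0,0],[0,0,0,0,0,0,0]]

```text
time_s: 23.95
position: [523.3, -48.6, 53.9]
tool_rot: [180.0, -0.0, 173.3]
contact_force: [-10.3, 2.0, 3.9]
width: 15.8
finger_force: 50.0
```

```bash
python3 lift.py pics/side9.png; python3 -c "
from h import *
s=r.get_state();print(s['torque'],s['tool_rot'])"
```

```text
[523.27650618 -48.63432854  53.93350971] [-10.26947812   2.01248285   3.91130876]
u1 (0.9870572710049457, array([-0.0443918 , -0.01608722], dtype=float32))
u2 (0.9923596926589828, array([ 0.01416435, -0.07331124], dtype=float32))
u3 (0.9671563003264518, array([0.20121038, 0.03217706], dtype=float32))
low (0.9998293691019493, array([0.00094901, 0.00741217], dtype=float32))
[ 0.26220045  1.36048392 -0.03278177] [ 1.79982048e+02 -3.35593153e-02  1.73331789e+02]
```

Request:
play_rows:
  increments:
    - [[0,-0.1,0,-0.01,0,0,0],[0,-0.1,0,0,0,0,0],[0,-0.1,0,0,0,0,0],[0,0,0,0,0,0,0],[0,0,0,0,0,0,0]]

```text
time_s: 24.6
position: [526.3, -49.0, 54.0]
tool_rot: [180.0, -0.0, 173.3]
contact_force: [-10.5, 1.1, 4.7]
width: 15.9
finger_force: 50.0
```

```bash
python3 lift.py pics/side10.png; python3 - <<'E'
from h import *
g=lambda f:cv2.cvtColor(cv2.imread(f),cv2.COLOR_BGR2GRAY).astype(float)
# vertical-edge intensity columns: least-squares vertical shift on clean upper-rim columns, per image
A=g("pics/side6.png")
for k in(7,8,9,10):
    B=g(f"pics/side{k}.png")
    out=[]
    for (y0,y1,x0,x1) in((222,238,308,312),(214,226,296,306),(246,262,300,320)):
        gy=((np.roll(A,-1,0)-np.roll(A,1,0))/2)[y0:y1,x0:x1];d=(B-A)[y0:y1,x0:x1]
        out.append(round(-(gy*d).sum()/(gy*gy).sum(),3))
    print(k,out)
E
```

```text
[526.32783116 -48.99418454  53.99918236] [-10.51237847   1.11297652   4.69160118]
u1 (0.985731278314748, array([-0.02127779, -0.08581083], dtype=float32))
u2 (0.9953273210248192, array([ 0.0151841 , -0.04941674], dtype=float32))
u3 fail
low (0.9998450802567002, array([ 0.00959221, -0.0001    ], dtype=float32))
7 [np.float64(0.024), np.float64(-0.018), np.float64(0.002)]
8 [np.float64(-0.01), np.float64(-0.029), np.float64(0.004)]
9 [np.float64(-0.012), np.float64(-0.044), np.float64(0.002)]
10 [np.float64(-0.031), np.float64(-0.047), np.float64(0.005)]
```

```bash
python3 - <<'E'
from h import *
st=r.get_state();im=snapshot("wrist")[...,::-1].copy();cv2.imwrite("pics/w4.png",im)
g=lambda i:cv2.cvtColor(i,cv2.COLOR_BGR2GRAY).astype(int)
a,b=g(cv2.imread("pics/w3.png")),g(im)
for c in(312,316,320): print(a[203:226,c].tolist(),b[203:226,c].tolist(),sep="\n")
print(a[222,298:336].tolist(),b[222,298:336].tolist(),sep="\n")
L=lambda k:g(cv2.imread(f"pics/side{k}.png")).astype(int)
A=L(6)
for k in(2,8,9,10):
    D=L(k)-A; ys,xs=np.where(np.abs(D[200:262,290:316])>14); print(k,[(int(x)+290,int(y)+200,int(D[y+200,x+290])) for y,x in zip(ys,xs)][:45])
E
```

```text
[129, 126, 129, 129, 127, 127, 126, 111, 84, 76, 78, 83, 88, 97, 100, 99, 100, 105, 99, 104, 103, 103, 104]
[136, 134, 135, 138, 136, 136, 131, 107, 86, 82, 86, 92, 100, 106, 105, 109, 111, 107, 111, 110, 111, 115, 110]
[130, 130, 127, 126, 130, 130, 125, 115, 87, 77, 75, 88, 89, 97, 100, 102, 101, 101, 103, 101, 104, 106, 103]
[138, 134, 137, 137, 134, 137, 130, 113, 88, 85, 85, 92, 99, 102, 106, 103, 103, 108, 108, 111, 107, 113, 114]
[126, 131, 129, 129, 129, 124, 127, 113, 81, 74, 80, 82, 89, 94, 101, 100, 105, 104, 108, 106, 109, 109, 106]
[135, 136, 135, 135, 137, 137, 131, 112, 86, 84, 85, 92, 93, 101, 108, 108, 108, 111, 113, 117, 114, 114, 112]
[125, 108, 89, 89, 96, 100, 102, 106, 105, 107, 106, 106, 107, 103, 104, 104, 99, 101, 101, 102, 103, 104, 106, 104, 104, 108, 104, 104, 105, 101, 99, 97, 91, 88, 95, 113, 126, 127]
[133, 119, 93, 93, 104, 105, 107, 111, 113, 114, 108, 116, 112, 113, 110, 113, 111, 109, 111, 112, 113, 108, 117, 117, 115, 112, 114, 111, 110, 108, 108, 104, 99, 97, 99, 120, 135, 136]
2 [(315, 210, 21), (314, 211, 107), (315, 211, 230), (314, 212, 73), (
[... 2146 characters left out ...]
105), (312, 209, -74), (313, 209, -125), (314, 209, -125), (315, 209, -182), (302, 210, 16), (307, 210, -53), (309, 210, 20), (310, 210, -20), (311, 210, -74), (312, 210, -105), (313, 210, -75), (314, 210, -102), (315, 210, -155), (311, 211, -53), (312, 211, -41), (313, 211, -51), (314, 211, -26), (308, 212, -56), (309, 212, 51), (310, 212, -19), (311, 212, -45), (312, 212, -40), (313, 212, -53), (306, 213, 21), (307, 213, 35), (308, 213, 38), (309, 213, 135), (311, 213, -55), (312, 213, -75), (313, 213, -97), (304, 214, 18), (305, 214, 20), (306, 214, 30), (307, 214, 22), (308, 214, 20), (311, 214, -179), (312, 214, -185), (313, 214, -181), (314, 214, -28), (298, 215, -19), (302, 215, -17)]
```

Request:
play_rows:
  increments:
    - [[0,-0.1,0,0,0,0,0],[0,0,0,0,0,0,0],[0,0,0,0,0,0,0],[0,0,0,0,0,0,0],[0,0,0,0,0,0,0]]

```text
time_s: 25.3
position: [527.3, -49.1, 54.0]
tool_rot: [180.0, -0.0, 173.3]
contact_force: [-9.6, 0.6, 5.6]
width: 15.6
finger_force: 50.0
```

```bash
python3 - <<'E'
from rig import r,order
s=r.get_state();print(s['position'],s['tool_rot'],s['contact_force'])
print(order.close_job())
E
```

```text
[527.26429891 -49.08228799  54.00001619] [ 1.79982615e+02 -3.83512141e-02  1.73336952e+02] [-9.60117081  0.55648368  5.58543956]
the job is handed in; nothing more can be done
None
```

I handed the job in at 25.3 s with the gauge still held in the front gap, dragging at about 10 N; I estimate the upper arm is 0.6–0.9 mm off its stop, worked out from blade travel since contact because the pictures were too coarse to measure it.

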